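# Shut off and drain the oven's water filter

## Robot

A 6-joint arm with a two-finger parallel gripper is mounted at the origin on the work surface. World frame = base frame: x ahead of the robot, y to its left, z up, the work surface at z = 0. Lengths are in m, angles in degrees, forces in N, time in s.
With the tool pointing down it reaches from about 0.3 to 0.75 m from the base axis. Payload 8.5 kg.
Tool frame: the origin (TCP) lies between the finger pads; the fingertips stand 25 mm ahead of it and the grasp point (between the pads) lies 6 mm ahead of it; x points along the fingers, y is the direction in which the jaws open and shut, and the axes are right-handed (so a half turn about x gives the same grasp; the last joint's range is limited). The gripper opens to 85 mm and grips with 20 to 120 N. Pads are 22 mm wide; open, the fingers measure 114 mm over their backs; the gripper's body (76 mm by 85 mm) begins 54 mm behind the grasp point. The pads swing forward as they close: fully open they stand 13 mm farther back than shut.
Start: joints at [-86.82, 21.807, 74.336, -0, 83.858, -12.336], TCP at [0.147, -0.53, 0.218] pointing down, gripper open.
Joint ranges: [-178.18, 178.18], [-50.72, 133.34], [12.68, 142.11], [-81.47, 261.47], [9.98, 163.14], [-165.26, 165.26]. Speed limits (degrees/s): [136.94, 136.94, 180, 180, 180, 180].

## Interface

Orientations are given as a 3x3 rotation matrix whose columns are the frame's x, y, z axes.
In Python, from rig import sensors, get_image, workorder gives the robot as it stands.
- The arm moves only by the tool arm_command, never from a script. Its argument "plan" is a list that holds one entry, the list of rows, each a list of 6 numbers: the shift along the tool's x, y, z in units of 25 mm (1.0 is 25 mm), then the turn, a rotation vector about the tool's x, y, z in units of 6 degrees (1.0 is 6 degrees). In form: [[[dx, dy, dz, ax, ay, az], ...]]. A call has 1 to 10 rows; each row is the pose to reach, as a shift and turn from the pose commanded when the call began, along the tool's axes at that moment; what a row does not reach only later rows make up. A row lasts 1/10 s, in which the tool goes at most 50 mm and 8.59 degrees, less where a joint would pass 70% of its speed; a pose out of reach is approached as far as the arm can. A call with a gripper value outside its range is refused whole. "jaw" is the closure, from 0 (fully open) to 1 (shut), set as the call begins (left out, the last holds). The fingers move at their own pace and stop on an object; "newtons" is the grip in N (left out, the last holds). Time passes only in rows, so rows that repeat a pose let the fingers close. It gives the time, the measured TCP pose, the force and the opening at its end, in the units of the state.
- sensors.observe(): the state, without advancing time (a new reading comes with each control period).
- get_image(name): name is "scene" or "top" or "wrist"; returns a dict with "img" (384x512x3 uint8, red, green, blue), "fx", "fy", "cx", "cy" (pixels), "T" (4x4, takes a point from camera to world coordinates). Camera axes: x right, y up, looking along -z (the intrinsics and any distortion apply to the point x, -y, -z); pixel columns grow to the right and rows downward; lengths in m; the calibration is good to about 2 mm. The wrist camera is an equidistant fisheye: a pixel r from the principal point sees the ray r / f radians off the axis. A picture is of the moment at which its call begins. There is no depth.
- workorder.close_job(): hands the job in, once; it reports no verdict.
The state is a dict: "time_s": time; "q": joint angles; "qvel": joint speeds; "joint_efforts": joint torques, N m; "position": TCP position; "tool_rot": TCP orientation; "ft_force": force on the tool from outside, world axes, zero at the start; "wrist_torque": the same for the moment, N m; "grip_width": finger opening in m.
Only numpy, scipy, OpenCV 4.12 (cv2) and the standard library are available. Lean on these libraries where they do the work, as an engineer would, in place of code of your own. Each camera call takes 0.05 s, during which the arm holds its last target. There are 200 camera calls.

## Task

Get the steam oven's water filter ready for a new cartridge: first wind the T-handle stop valve on its feed pipe fully shut (clockwise seen from above), half turn by half turn, until it seats: firmly hand-tight, but not forced. Only then turn the lever of the drain cock fully open to let the pressure off, leave the jug standing under the spout, and let go.

Things in the scene. Friction and masses are not known exactly. Their poses are not given: they have to be found in the camera images.
- station: Fixed water station, bolted to the bench: a copper pipe run along its y axis, 175 mm up, in front of an upright steel board 206 mm high; on it the stop valve (y = 0), a filter housing 108 mm across and 195 mm high (y = 125 mm, with a gauge up to 245 mm) and the drain cock (y = 235 mm). Origin: on the bench under the stop valve's spindle; x away from the robot, z up.
- tee: Steel T-handle on the brass stop valve: round bar 12 mm thick, 124 mm between its 17 mm end balls, hub 22 mm across. Origin: hub centre, mid-bar, 280 mm up (clear down to 235); x along the bar. 0.7 to 1 turn from shut, does not sink. Runs free at 0.25 N m; at the seat jumps to 0.45, then +1.2 N m per rad; hand-tight 0.6, forced over 0.85; felt at rest up to 0.2 less; stays where left.
- lever (a point): Grip of the drain cock's flat lever: black sleeve 46 mm long, 14 mm wide, 12 mm thick; this point is its middle, 214 mm above the bench. Axes: y along the lever, outwards from its stem; z up. The lever turns level about its upright stem, 55 mm from this point, at x = -43 mm, y = 235 mm of the station.
- drain (a joint): Angle of the drain cock's lever, rad: 0 = shut, lever along the station's +y; 1.57 = fully open, lever along the station's -x (towards the robot), against its stop; turns anticlockwise seen from above with about 0.22 N m and stays where left.
- spout (a point): Mouth of the drain cock's spout, pointing down, 128 mm above the bench; a brass pipe 14 mm thick comes down to it, 55 mm in front of the lever's stem.
- jug: Steel jug standing loose on the bench under the spout, 80 mm across, 100 mm high, handle at its +y side. Origin: centre of its underside; z up.
There are look-alikes about, which are no part of the job. What is shaped like the jug but blue or purple is not meant.

How it is judged (in metres and radians):
On the way, in this order (a step that is already met when the one before it is completed fails the run):
1. the stop valve is fully shut and seated, with the drain cock still shut (value of joint tee above 7.97 rad and value of joint spindle above 0.04 rad and value of joint drain below 0.15 rad), for 0.2 s.
2. the drain cock is fully open (value of joint drain above 1.42 rad), for 0.2 s.
At the end, for the whole second after the job is handed in: Stop valve shut: handle turned at least 0.04 rad and at most 0.35 rad past the first touch of the seat; drain cock within 0.15 rad of fully open; jug upright, its centre within 25 mm of the spout; T-handle at rest (value of joint tee above 7.97 rad and value of joint spindle between 0.04 and 0.35 rad and value of joint drain above 1.42 rad and horizontal distance between jug and spout below 0.025 m and angle between jug's own z axis and vertical below 0.1 rad and angular speed of tee below 0.1 rad/s).
It fails at once if the stop valve is forced: its handle is turned more than 0.35 rad past the first touch of the seat (over about 0.85 N m) (value of joint spindle above 0.35 rad).
It fails at once if the drain cock is opened before the stop valve is shut (value of joint drain above 0.3 rad and value of joint tee below 7.97 rad).
It also fails if it takes over 72 s, if anything falls off the work surface, if the arm or the gripper's body presses on something with over 40 N, if the wrist force passes 120 N, or if a joint passes its speed limit or range.

## Working session

There is one attempt and no reset: what is moved stays moved. The work goes in short steps, Python scripts to look and compute and a tool call to move; the robot and the scene stay as the last step left them, time stands still between calls to the robot, and variables do not carry over. Pictures are saved under pics/ and viewed, about 8 in all and at most 12, crops included, and the job is handed in when it is done.

Besides the shell and the picture viewer there is one more tool, called after "Emit:" as a command line: name --argument value ..., lists and objects as JSON in quotes. arm_command: Moves the arm, as the interface text tells. Its arguments: {"type":"object","properties":{"plan":{"type":"array","items":{"type":"array","items":{"type":"array","items":{"type":"number"}}}},"jaw":{"type":"number"},"newtons":{"type":"number"}},"required":["plan"]}

```bash
ls; mkdir -p pics; python3 - <<'E'
from rig import sensors,get_image
import cv2,numpy as np
s=sensors.observe();print(s)
for n in("scene","top"):
    d=get_image(n);print(n,d["fx"],d["fy"],d["cx"],d["cy"],d["T"].tolist(),[k for k in d])
    cv2.imwrite(f"pics/{n}0.png",cv2.resize(d["img"][:,:,::-1],(800,600),interpolation=cv2.INTER_CUBIC))
E
```

```text
pics
{'time_s': 0.0, 'q': array([-8.68216712e+01,  2.18412292e+01,  7.43855030e+01, -1.07336920e-03,
        8.38585984e+01, -1.23344764e+01]), 'qvel': array([ 0.04833357,  0.01875778,  0.01089049,  0.04352911,  0.01388529,
       -0.08415659]), 'joint_efforts': array([-1.04317216e-03, -4.48463380e+01, -2.31279570e+01, -1.76488256e-04,
        4.76682850e-03,  8.64145363e-06]), 'position': array([ 0.14708625, -0.5296357 ,  0.21750515]), 'tool_rot': array([[-1.01170203e-04,  2.67455605e-01, -9.63570179e-01],
       [ 1.48597656e-03, -9.63569080e-01, -2.67455456e-01],
       [-9.99998891e-01, -1.45890122e-03, -2.99948281e-04]]), 'ft_force': array([ 0.74545471, -0.02377686, -0.68983539]), 'wrist_torque': array([-0.02748121, -0.01874661,  0.05163331]), 'grip_width': 0.08560692724332503}
scene 494.9796087255541 494.9796087255541 263.5173032564409 199.67818091640126 [[-0.44021955643650257, -0.6429815064097785, 0.6267228450805516, 1.3253368789241655], [0.8978378108136351, -0.3076867927645253, 0.3149858775114517, 0.472627067516622], [-0.009695751865025816, 0.7013584104958692, 0.7127428515407782, 1.2242979124823323], [0.0, 0.0, 0.0, 1.0]] ['img', 'fx', 'fy', 'cx', 'cy', 'T']
top 482.963155140965 482.963155140965 258.47436270579607 189.69808237758966 [[-0.024263713896498167, 0.996521212259485, -0.07972920233412067, 0.27702894814705975], [-0.9996449898916386, -0.0233068190992021, 0.012910707495044292, 0.030612810231150152], [0.011007559788364112, 0.08001415937422161, 0.9967329471463969, 1.5441416676969066], [0.0, 0.0, 0.0, 1.0]] ['img', 'fx', 'fy', 'cx', 'cy', 'T']
```

View pics/scene0.png

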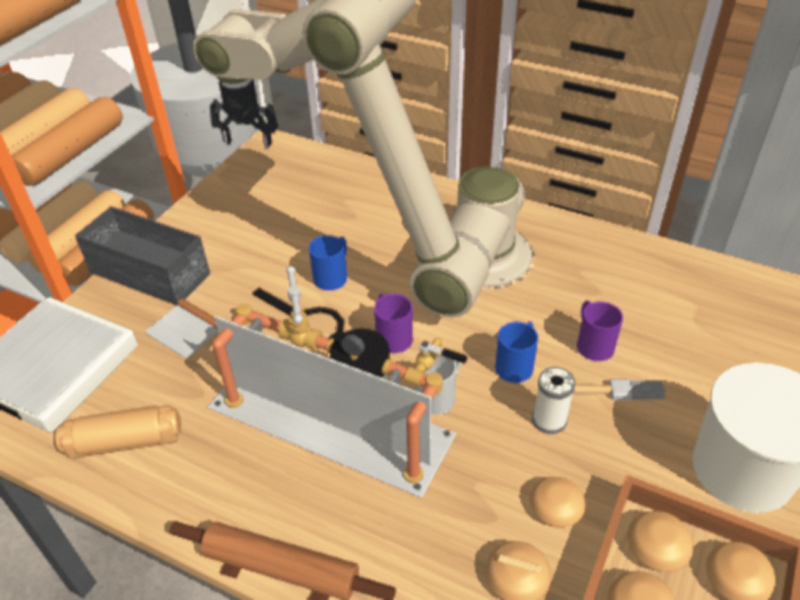

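View pics/top0.png

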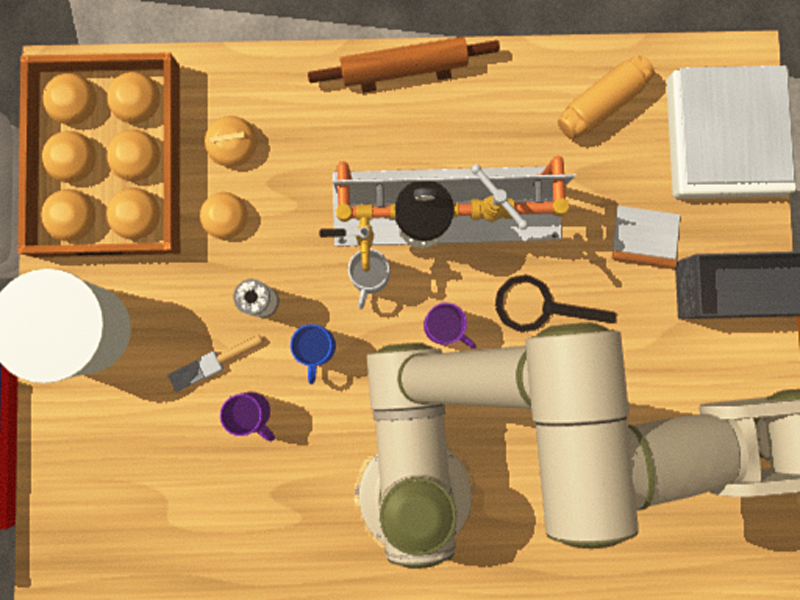

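The scene view shows the T-handle at (295,295), the lever sleeve at (450,353) and the jug at (440,385). The top view shows the tee at (498,195), the filter at (425,210), the lever at (332,232) and the steel jug at (368,270). Next I'll view an enlarged crop of each.

```bash
cat > h.py <<'E'
import numpy as np,cv2
from rig import sensors,get_image
def ray(d,u,v):
    T=d["T"];c=np.array([(u-d["cx"])/d["fx"],-(v-d["cy"])/d["fy"],-1.]);return T[:3,3],T[:3,:3]@c
def onz(d,u,v,z):
    o,r=ray(d,u,v);return o+r*(z-o[2])/r[2]
def proj(d,p):
    T=d["T"];c=T[:3,:3].T@(np.array(p)-T[:3,3]);return d["cx"]+d["fx"]*c[0]/-c[2],d["cy"]+d["fy"]*-c[1]/-c[2]
def tri(d1,p1,d2,p2):
    o,r=ray(d1,*p1);o2,r2=ray(d2,*p2);A=np.c_[r,-r2];t=np.linalg.lstsq(A,o2-o,rcond=None)[0]
    a=o+r*t[0];b=o2+r2*t[1];return (a+b)/2,np.linalg.norm(a-b)
E
python3 - <<'E'
from h import *
import pickle
a=get_image("top");b=get_image("scene");pickle.dump((a,b),open("im0.pkl","wb"))
cv2.imwrite("pics/c1.png",cv2.resize(a["img"][95:205,200:370,::-1],None,fx=4.7,fy=4.7,interpolation=cv2.INTER_CUBIC))
cv2.imwrite("pics/c2.png",cv2.resize(b["img"][160:280,140:310,::-1],None,fx=4.7,fy=4.7,interpolation=cv2.INTER_CUBIC))
E
```

```text
(no output)
```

View pics/c1.png

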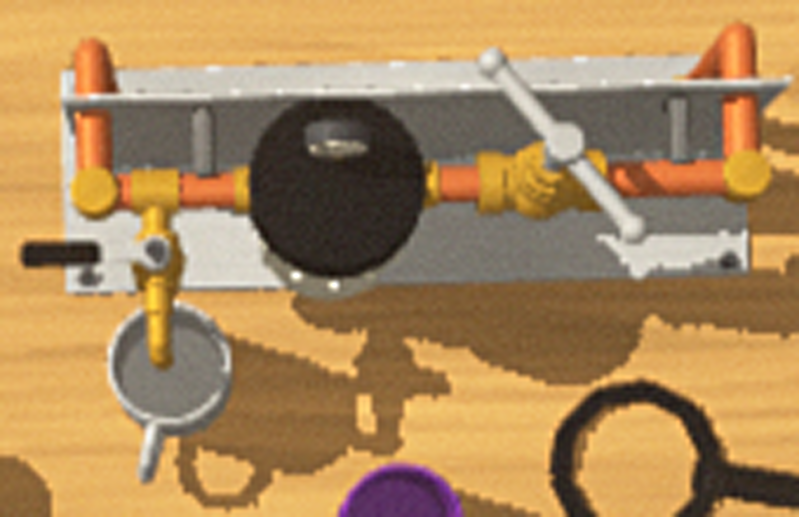

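View pics/c2.png

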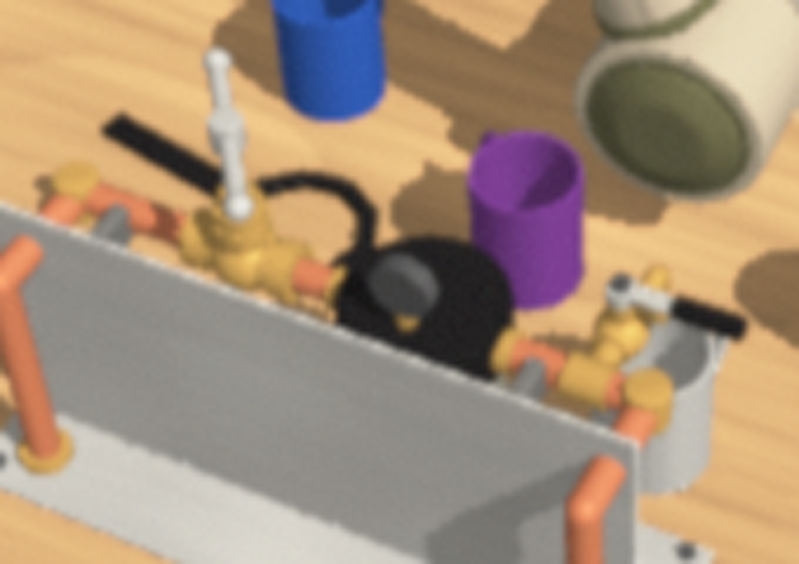

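The top crop shows the tee balls at (491,61) and (633,228), the hub at (564,142), the lever sleeve at (60,253), the stem at (155,250), the spout at (160,357) and the steel jug at (170,367). The scene crop shows the hub at (227,131), the balls at (217,61) and (240,207), and the sleeve at (708,314). Look-alikes for the jug are the purple and blue mugs; for the lever, the black-handled ring and its shadow. Nothing else looks like the tee.

```bash
python3 - <<'E'
from h import *
import pickle
a,b=pickle.load(open("im0.pkl","rb"))
A=lambda u,v:((u+.5)/4.7-.5+200,(v+.5)/4.7-.5+95)
B=lambda u,v:((u+.5)/4.7-.5+140,(v+.5)/4.7-.5+160)
P=lambda n,x:print(n,np.round(x,4))
for n,p,q,z in [("hub",(564,142),(227,131),.28),("ballfar",(491,61),(240,207),.28),("ballnear",(633,228),(217,61),.28),("sleeve",(60,253),(708,314),.22),("stem",(155,250),(621,288),.22)]:
    t,e=tri(a,A(*p),b,B(*q));print(n,np.round(t,4),"gap",round(e,4),"top@z",np.round(onz(a,*A(*p),z),4))
P("jug rim",onz(a,*A(170,367),.1)); P("spout",onz(a,*A(159,357),.15))
E
```

```text
hub [ 0.5461 -0.1511  0.284 ] gap 0.0017 top@z [ 0.5473 -0.1524  0.28  ]
ballfar [ 0.594  -0.112   0.2824] gap 0.0008 top@z [ 0.5948 -0.1126  0.28  ]
ballnear [ 0.4966 -0.1888  0.2835] gap 0.0006 top@z [ 0.4973 -0.1897  0.28  ]
sleeve [0.5007 0.1382 0.2185] gap 0.0003 top@z [0.5004 0.1382 0.22  ]
stem [0.5017 0.0827 0.2152] gap 0.0005 top@z [0.501  0.0823 0.22  ]
jug rim [0.4454 0.0789 0.1   ]
spout [0.446  0.0839 0.15  ]
```

Hub is at about (0.5465, -0.1515, 0.28), and the lever stem is at (0.501, 0.0825) with its sleeve 55 mm along +y. Heights and sizes agree with the description. I'll straddle the bar coaxially with the fingers open and turn it like a wrench. First I rise and travel there while winding the wrist back.

Emit:
arm_command --plan '[[[-2.5, 0, 0, 0, 0, 0], [-5.1, 0, 0, -1, 0, 0], [-5.1, -1, -1.9, -2, 0, 0], [-5.1, -2, -3.8, -3, 0, 0], [-5.1, -3, -5.7, -4, 0, 0], [-5.1, -4, -7.5, -5, 0, 0], [-5.1, -5, -9.4, -6, 0, 0], [-5.1, -6, -11.3, -7, 0, 0], [-5.1, -7, -13.2, -8, 0, 0], [-5.1, -7, -13.2, -9, 0, 0]]]' --jaw 0.2

```text
time_s: 1.2
position: [0.42, -0.2704, 0.3457]
tool_rot: [[0.0, 0.939, -0.344], [0.0, -0.344, -0.939], [-1.0, 0.0, -0.0]]
ft_force: [-0.5, -1.1, -0.8]
grip_width: 0.0685
```

```bash
cat >> h.py <<'E'
def need(p,az):
    s=sensors.observe();R=s["tool_rot"];a=np.degrees(np.arctan2(R[1,1],R[0,1]))
    d=(np.array(p)-s["position"])@R/.025
    print("t",round(s["time_s"],2),"pos",np.round(s["position"],4),"az",round(a,2),"q6",round(s["q"][5],1),"w",round(s["grip_width"],4))
    print("shift",np.round(d,2),"turn",round(((a-az+180)%360-180)/6,2),"tilt z of x",np.round(R[:,0],4))
    print("F",np.round(s["ft_force"],2),"M",np.round(s["wrist_torque"],3))
E
python3 -c "
from h import *
need((.5465,-.1515,.345),128)"
```

```text
t 1.2 pos [ 0.42   -0.2704  0.3457] az -20.1 q6 -26.3 w 0.0685
shift [ 0.03  3.12 -6.21] turn -24.68 tilt z of x [ 3.e-04  4.e-04 -1.e+00]
F [-0.53 -1.09 -0.75] M [-0.067  0.054  0.01 ]
```

Emit:
arm_command --plan '[[[0, 0.6, -1.2, -1.3, 0, 0], [0, 1.2, -2.5, -2.6, 0, 0], [0, 1.9, -3.7, -3.9, 0, 0], [0, 2.5, -5, -5.2, 0, 0], [0, 3.1, -6.2, -6.5, 0, 0], [0, 3.1, -6.2, -7.8, 0, 0], [0, 3.1, -6.2, -9.1, 0, 0], [0, 3.1, -6.2, -10.4, 0, 0], [0, 3.1, -6.2, -11.7, 0, 0], [0, 3.1, -6.2, -13, 0, 0]]]'

```text
time_s: 2.2
position: [0.5451, -0.1549, 0.3454]
tool_rot: [[-0.001, 0.532, 0.847], [0.0, 0.847, -0.532], [-1.0, -0.0, -0.001]]
ft_force: [0.0, 0.5, -0.3]
grip_width: 0.0679
```

Emit:
arm_command --plan '[[[0, 0, 0, -1.3, 0, 0], [0, 0, 0, -2.6, 0, 0], [0, 0, 0, -3.9, 0, 0], [0, 0, 0, -5.2, 0, 0], [0, 0, 0, -6.5, 0, 0], [0, 0, 0, -7.8, 0, 0], [0, 0, 0, -9.1, 0, 0], [0, 0, 0, -10.4, 0, 0], [0, 0, 0, -11.7, 0, 0], [0, 0, 0, -11.7, 0, 0]]]'

```text
time_s: 3.2
position: [0.5451, -0.155, 0.3454]
tool_rot: [[-0.0, -0.613, 0.79], [0.0, 0.79, 0.613], [-1.0, 0.0, -0.0]]
ft_force: [-1.9, 1.4, 0.5]
grip_width: 0.0683
```

```bash
python3 -c "
from h import *
need((.5465,-.1515,.275),128)
d=get_image('wrist');cv2.imwrite('pics/w1.png',cv2.resize(d['img'][:,:,::-1],(800,600)))"
```

```text
t 3.2 pos [ 0.5451 -0.155   0.3454] az 127.78 q6 -155.6 w 0.0683
shift [2.82 0.07 0.13] turn -0.04 tilt z of x [-5.e-04  2.e-04 -1.e+00]
F [-1.86  1.37  0.5 ] M [-0.    -0.019  0.028]
```

View pics/w1.png

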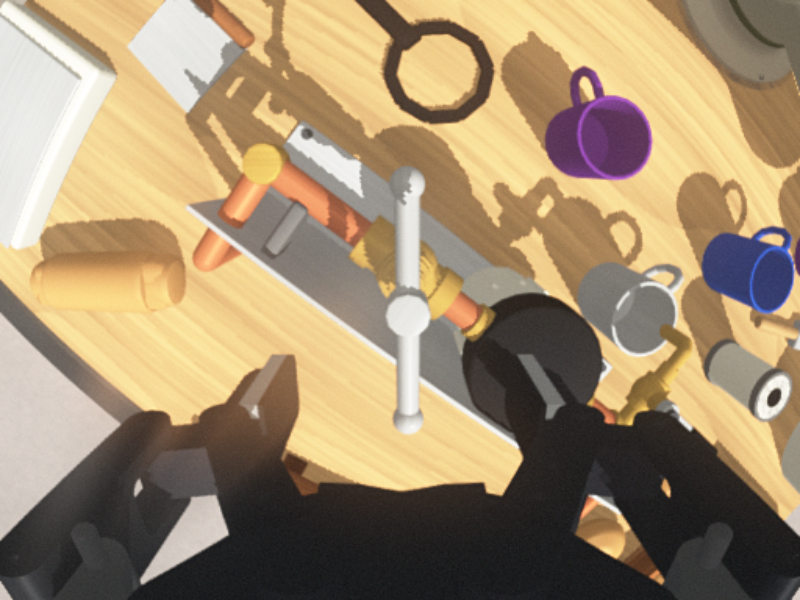

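Wrist view: the bar is vertical at column 408 with its hub at (408,315), midway between the two fingers and perpendicular to the line through them. I lower and start turning.

Emit:
arm_command --plan '[[[1, 0.1, 0.1, 0, 0, 0], [2, 0.1, 0.1, 0, 0, 0], [2.8, 0.1, 0.1, 0, 0, 0], [2.8, 0.1, 0.1, 1.3, 0, 0], [2.8, 0.1, 0.1, 2.6, 0, 0], [2.8, 0.1, 0.1, 3.9, 0, 0], [2.8, 0.1, 0.1, 5.2, 0, 0], [2.8, 0.1, 0.1, 6.5, 0, 0], [2.8, 0.1, 0.1, 7.5, 0, 0], [2.8, 0.1, 0.1, 8, 0, 0]]]'

```text
time_s: 4.25
position: [0.5455, -0.1514, 0.2755]
tool_rot: [[-0.0, 0.186, 0.983], [0.0, 0.983, -0.186], [-1.0, 0.0, -0.0]]
ft_force: [-0.2, 0.3, -0.7]
grip_width: 0.0681
```

Emit:
arm_command --plan '[[[0, 0, 0, 0.5, 0, 0], [0, 0, 0, 1, 0, 0], [0, 0, 0, 1.5, 0, 0], [0, 0, 0, 2, 0, 0], [0, 0, 0, 2.5, 0, 0], [0, 0, 0, 3, 0, 0], [0, 0, 0, 3.5, 0, 0], [0, 0, 0, 4, 0, 0], [0, 0, 0, 4.5, 0, 0], [0, 0, 0, 5, 0, 0]]]'

```text
time_s: 5.25
position: [0.5455, -0.1515, 0.2755]
tool_rot: [[-0.0, 0.651, 0.759], [0.0, 0.759, -0.651], [-1.0, -0.0, -0.0]]
ft_force: [1.0, -0.2, -0.5]
grip_width: 0.0686
```

```bash
python3 -c "
from h import *
need((.5465,-.1515,.275),50)"
```

```text
t 5.25 pos [ 0.5455 -0.1515  0.2755] az 49.36 q6 -76.9 w 0.0686
shift [0.02 0.02 0.03] turn -0.11 tilt z of x [-2.e-04  1.e-04 -1.e+00]
F [ 0.96 -0.18 -0.47] M [-0.001  0.016 -0.116]
```

Emit:
arm_command --plan '[[[0, 0, 0, 0.5, 0, 0], [0, 0, 0, 1, 0, 0], [0, 0, 0, 1.5, 0, 0], [0, 0, 0, 2, 0, 0]]]'

```text
time_s: 5.65
position: [0.5456, -0.1515, 0.2755]
tool_rot: [[-0.0, 0.795, 0.607], [0.0, 0.607, -0.795], [-1.0, -0.0, -0.0]]
ft_force: [-0.6, 0.0, 0.2]
grip_width: 0.0681
```

```bash
python3 -c "
from h import *
need((.5465,-.1515,.275),50)
d=get_image('wrist');cv2.imwrite('pics/w2.png',cv2.resize(d['img'][:,:,::-1],(800,600)))
need((.5465,-.1515,.275),50)"
```

```text
t 5.65 pos [ 0.5456 -0.1515  0.2755] az 37.36 q6 -64.9 w 0.0681
shift [0.02 0.03 0.02] turn -2.11 tilt z of x [-2.e-04  1.e-04 -1.e+00]
F [-0.58  0.03  0.21] M [-0.019  0.014  0.004]
t 5.7 pos [ 0.5455 -0.1515  0.2755] az 37.23 q6 -64.7 w 0.0684
shift [0.02 0.03 0.02] turn -2.13 tilt z of x [-2.e-04  1.e-04 -1.e+00]
F [ 0.49 -0.36  0.13] M [ 0.014 -0.003  0.039]
```

View pics/w2.png

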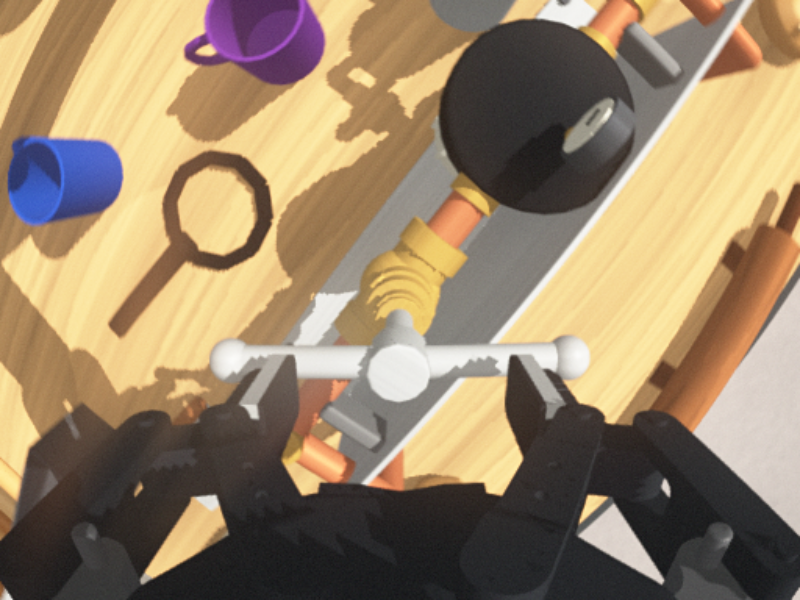

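Wrist view: the bar is still parallel to the finger line, with its balls at rows 357 and 358. The fingers passed over the bar without touching it. I'll work out the true tip depth from the image.

```bash
cat >> h.py <<'E'
def fproj(d,p):
    T=d["T"];c=T[:3,:3].T@(np.array(p)-T[:3,3]);x,y,z=c[0],-c[1],-c[2]
    r=np.hypot(x,y);k=np.arctan2(r,z)/r;return (d["cx"]+d["fx"]*k*x)*800/512,(d["cy"]+d["fy"]*k*y)*600/384
E
python3 - <<'E'
from h import *
d=get_image("wrist");s=sensors.observe();R=s["tool_rot"];p=s["position"]
print("cam in tool",np.round((d["T"][:3,3]-p)@R,4),"look",np.round(-d["T"][:3,2]@R,3))
for dx in(-.03,-.02,-.01,0,.012,.025):
    print(dx,[tuple(np.round(fproj(d,p+R@np.array([dx,y,z])),0)) for y in(-.034,.034) for z in(-.011,.011)])
print("hub",fproj(d,(.5465,-.1515,.29)),fproj(d,(.5465,-.1515,.28)),"balls",[fproj(d,(.5465+k*.0485,-.1515+k*.0385,.28)) for k in(-1,1)])
for b in [(.5948,-.1126,.28),(.4973,-.1897,.28)]:print(fproj(d,b))
g=get_image("top");cv2.imwrite("pics/t3.png",cv2.resize(g["img"][95:205,250:400,::-1],None,fx=5,fy=5,interpolation=cv2.INTER_CUBIC))
E
```

```text
cam in tool [-0.1552 -0.0003 -0.065 ] look [ 0.966 -0.001  0.257]
-0.03 [(np.float64(289.0), np.float64(362.0)), (np.float64(296.0), np.float64(426.0)), (np.float64(517.0), np.float64(361.0)), (np.float64(511.0), np.float64(424.0))]
-0.02 [(np.float64(296.0), np.float64(350.0)), (np.float64(302.0), np.float64(410.0)), (np.float64(510.0), np.float64(349.0)), (np.float64(505.0), np.float64(409.0))]
-0.01 [(np.float64(302.0), np.float64(339.0)), (np.float64(307.0), np.float64(397.0)), (np.float64(503.0), np.float64(338.0)), (np.float64(499.0), np.float64(396.0))]
0 [(np.float64(308.0), np.float64(329.0)), (np.float64(312.0), np.float64(385.0)), (np.float64(498.0), np.float64(328.0)), (np.float64(494.0), np.float64(384.0))]
0.012 [(np.float64(314.0), np.float64(319.0)), (np.float64(318.0), np.float64(372.0)), (np.float64(492.0), np.float64(318.0)), (np.float64(488.0), np.float64(371.0))]
0.025 [(np.float64(320.0), np.float64(309.0)), (np.float64(323.0), np.float64(359.0)), (np.float64(486.0), np.float64(309.0)), (np.float64(483.0), np.float64(358.0))]
hub (np.float64(405.2364188459066), np.float64(376.47263437885925)) (np.float64(405.00599293601806), np.float64(364.5394530221411)) balls [(np.float64(237.0704599752658), np.float64(364.94887517134265)), (np.float64(572.8679103698872), np.float64(358.02064151689325))]
(np.float64(573.2172038278825), np.float64(356.9131347182974))
(np.float64(235.9184164739565), np.float64(363.2697139274828))
```

Emit:
arm_command --plan '[[[0, 0, 0, -1.4, 0, 0], [0, 0, 0, -2.8, 0, 0], [0, 0, 0, -4.2, 0, 0], [0, 0, 0, -5.6, 0, 0], [0, 0, 0, -7, 0, 0], [0, 0, 0, -8.4, 0, 0], [0, 0, 0, -9.8, 0, 0], [0, 0, 0, -11.2, 0, 0], [0, 0, 0, -12.6, 0, 0], [0, 0, 0, -14, 0, 0]]]' --jaw 0.3

```text
time_s: 6.8
position: [0.5456, -0.1514, 0.2756]
tool_rot: [[-0.0, -0.53, 0.848], [0.0, 0.848, 0.53], [-1.0, 0.0, -0.0]]
ft_force: [-1.1, -0.7, -0.0]
grip_width: 0.0598
```

Emit:
arm_command --plan '[[[0.2, 0, 0, -0.5, 0, 0], [0.4, 0, 0, -1, 0, 0], [0.5, 0, 0, -1, 0, 0], [0.5, 0, 0, -1, 0, 0]]]'

```text
time_s: 7.2
position: [0.5455, -0.1514, 0.2628]
tool_rot: [[-0.001, -0.61, 0.792], [0.0, 0.792, 0.61], [-1.0, 0.001, -0.0]]
ft_force: [-0.6, 0.8, 0.3]
grip_width: 0.0595
```

```bash
python3 - <<'E'
from h import *
need((.5465,-.1515,.262),128)
d=get_image("wrist");b=get_image("scene")
s=sensors.observe();R=s["tool_rot"];p=s["position"]
for dx in(-.03,-.02,0,.025):print(dx,np.round(proj(b,p+R@np.array([dx,0,0])),1))
w=d["img"][170:310,100:420,::-1];c=b["img"][135:235,150:300,::-1]
w=cv2.resize(w,(640,280),interpolation=3);c=cv2.resize(c,(480,320),interpolation=3)
o=np.zeros((600,640,3),np.uint8);o[:280]=w;o[280:,:480]=c;cv2.imwrite("pics/m4.png",o)
E
```

```text
t 7.2 pos [ 0.5455 -0.1514  0.2628] az 127.62 q6 -155.1 w 0.0595
shift [ 0.03 -0.03  0.03] turn -0.06 tilt z of x [-6.e-04  4.e-04 -1.e+00]
F [-0.57  0.81  0.27] M [-0.     0.034  0.015]
-0.03 [187.2 184.9]
-0.02 [187.6 187.5]
0 [188.5 192.7]
0.025 [189.5 199. ]
```

View pics/m4.png

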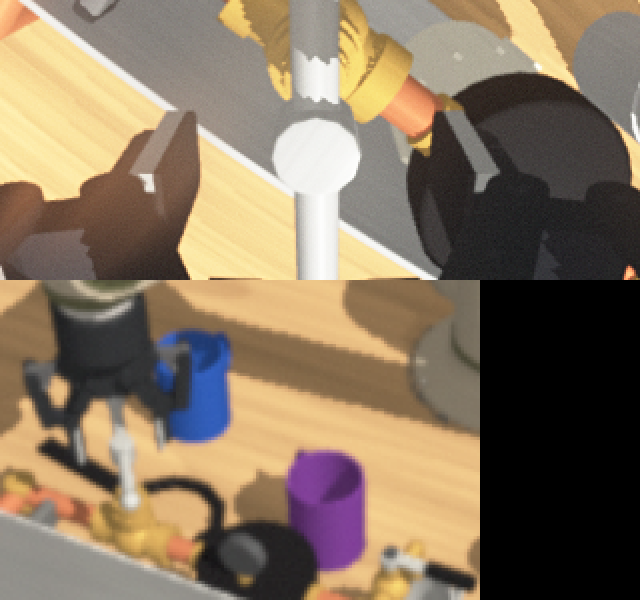

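The wrist half shows the bar between the fingers. The scene half shows the fingertips at about crop row 454, at roughly bar height, so the tips sit about 12 to 22 mm behind the TCP when open rather than ahead of it. I lower another 20 mm slowly, then turn gently.

Emit:
arm_command --plan '[[[0.1, 0, 0, 0, 0, 0], [0.2, 0, 0, 0, 0, 0], [0.3, 0, 0, 0, 0, 0], [0.4, 0, 0, 0, 0, 0], [0.5, 0, 0, 0, 0, 0], [0.6, 0, 0, 0, 0, 0], [0.7, 0, 0, 0, 0, 0], [0.8, 0, 0, 0, 0, 0], [0.8, 0, 0, 0, 0, 0]]]'

```text
time_s: 8.2
position: [0.5455, -0.1514, 0.2427]
tool_rot: [[-0.001, -0.612, 0.791], [0.0, 0.791, 0.612], [-1.0, 0.001, -0.0]]
ft_force: [0.4, -0.3, -0.4]
grip_width: 0.06
```

Emit:
arm_command --plan '[[[0, 0, 0, 1, 0, 0], [0, 0, 0, 2, 0, 0], [0, 0, 0, 3, 0, 0], [0, 0, 0, 4, 0, 0], [0, 0, 0, 5, 0, 0], [0, 0, 0, 6, 0, 0], [0, 0, 0, 7, 0, 0], [0, 0, 0, 8, 0, 0], [0, 0, 0, 9, 0, 0], [0, 0, 0, 10, 0, 0]]]'

```text
time_s: 9.2
position: [0.5454, -0.1513, 0.2432]
tool_rot: [[-0.0, 0.383, 0.924], [0.0, 0.924, -0.383], [-1.0, 0.0, -0.0]]
ft_force: [-3.3, 2.5, 0.3]
grip_width: 0.0595
```

Emit:
arm_command --plan '[[[0, 0, 0, 0.7, 0, 0], [0, 0, 0, 1.4, 0, 0], [0, 0, 0, 2.1, 0, 0], [0, 0, 0, 2.8, 0, 0], [0, 0, 0, 3.5, 0, 0]]]'

```text
time_s: 9.7
position: [0.5455, -0.1515, 0.2432]
tool_rot: [[-0.0, 0.688, 0.726], [-0.0, 0.726, -0.688], [-1.0, -0.0, 0.0]]
ft_force: [0.1, -0.9, 0.7]
grip_width: 0.0599
```

```bash
python3 -c "
from h import *
for i in range(3):
  need((.5465,-.1515,.2425),37);get_image('wrist')"
```

```text
t 9.7 pos [ 0.5455 -0.1515  0.2432] az 46.57 q6 -74.1 w 0.0599
shift [0.03 0.03 0.03] turn 1.59 tilt z of x [-1.e-04 -2.e-04 -1.e+00]
F [ 0.1  -0.86  0.66] M [-0.108  0.112  0.288]
t 9.75 pos [ 0.5455 -0.1515  0.2432] az 46.36 q6 -73.9 w 0.06
shift [0.03 0.03 0.03] turn 1.56 tilt z of x [-1.e-04 -2.e-04 -1.e+00]
F [-0.63 -0.52  1.01] M [-0.09   0.117  0.178]
t 9.8 pos [ 0.5455 -0.1515  0.2432] az 46.69 q6 -74.2 w 0.0598
shift [0.03 0.03 0.03] turn 1.61 tilt z of x [-1.e-04 -1.e-04 -1.e+00]
F [-1.38 -0.21  0.47] M [-0.076  0.119  0.099]
```

The fingers have contact (M_z about 0.25 N·m, lateral force near zero). I continue stroke 1; the seat cannot come before tool azimuth of about -187°.

Emit:
arm_command --plan '[[[0, 0, 0, 1.2, 0, 0], [0, 0, 0, 2.4, 0, 0], [0, 0, 0, 3.6, 0, 0], [0, 0, 0, 4.8, 0, 0], [0, 0, 0, 6, 0, 0], [0, 0, 0, 7.2, 0, 0], [0, 0, 0, 8.4, 0, 0], [0, 0, 0, 9.6, 0, 0], [0, 0, 0, 10.8, 0, 0], [0, 0, 0, 12, 0, 0]]]'

```text
time_s: 10.85
position: [0.5452, -0.1525, 0.2432]
tool_rot: [[-0.001, 0.903, -0.43], [-0.002, -0.43, -0.903], [-1.0, 0.0, 0.002]]
ft_force: [-3.6, -5.6, 1.2]
grip_width: 0.0596
```

Emit:
arm_command --plan '[[[0, 0, 0, 1.2, 0, 0], [0, 0, 0, 2.4, 0, 0], [0, 0, 0, 3.6, 0, 0], [0, 0, 0, 4.8, 0, 0], [0, 0, 0, 6, 0, 0], [0, 0, 0, 7.2, 0, 0], [0, 0, 0, 8.4, 0, 0], [0, 0, 0, 9.6, 0, 0], [0, 0, 0, 10.8, 0, 0], [0, 0, 0, 12, 0, 0]]]'

```text
time_s: 11.85
position: [0.5446, -0.1518, 0.243]
tool_rot: [[-0.003, -0.13, -0.991], [-0.001, -0.992, 0.13], [-1.0, 0.001, 0.003]]
ft_force: [-5.7, -1.6, 0.4]
grip_width: 0.06
```

Emit:
arm_command --plan '[[[0, 0, 0, 1.2, 0, 0], [0, 0, 0, 2.4, 0, 0], [0, 0, 0, 3.6, 0, 0], [0, 0, 0, 4.8, 0, 0], [0, 0, 0, 6, 0, 0], [0, 0, 0, 7.2, 0, 0], [0, 0, 0, 8.4, 0, 0], [0, 0, 0, 9.4, 0, 0], [0, 0, 0, 10, 0, 0], [0, 0, 0, 10.5, 0, 0]]]'

```text
time_s: 12.85
position: [0.5447, -0.1518, 0.243]
tool_rot: [[-0.002, -0.942, -0.337], [-0.0, -0.337, 0.942], [-1.0, 0.002, 0.0]]
ft_force: [-5.0, -2.0, -0.1]
grip_width: 0.0598
```

```bash
python3 -c "
from h import *
need((.5465,-.1515,.2425),37)
d=get_image('wrist');cv2.imwrite('pics/w5.png',cv2.resize(d['img'][:,:,::-1],(800,600)))"
```

```text
t 12.85 pos [ 0.5447 -0.1518  0.243 ] az -160.32 q6 132.8 w 0.0598
shift [ 0.02 -0.07 -0.01] turn 27.11 tilt z of x [-2.3e-03 -4.0e-04 -1.0e+00]
F [-5.   -2.01 -0.15] M [-0.277  0.832  0.264]
```

View pics/w5.png

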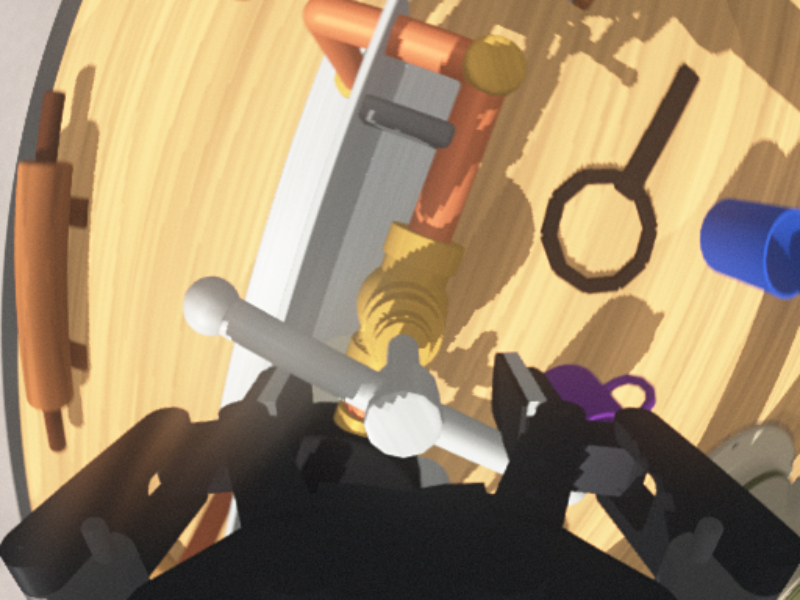

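Wrist view: the bar followed the hand, angled about 28° to the finger line, with its left ball at (210,305) and its hub at (403,425). I compute the bar angle and the turn so far.

```bash
python3 - <<'E'
from h import *
d=get_image("wrist")
for h in [(.5465,-.1515),(.5455,-.1515)]:
  r=[(np.hypot(*(np.array(fproj(d,(h[0]+.062*np.cos(np.radians(t)),h[1]+.062*np.sin(np.radians(t)),.28)))-(210,305))),t) for t in range(-180,180)]
  print(min(r),fproj(d,(*h,.29)))
need((.5465,-.1515,.32),90)
E
```

```text
(np.float64(7.198699619417811), -11) (np.float64(393.2151806217888), np.float64(424.6872972353935))
(np.float64(3.965797816482636), -11) (np.float64(396.733761357988), np.float64(425.74414039986965))
t 12.95 pos [ 0.5448 -0.1518  0.243 ] az -160.27 q6 132.7 w 0.0597
shift [-3.08 -0.06 -0.01] turn 18.29 tilt z of x [-2.1e-03 -4.0e-04 -1.0e+00]
F [-3.27 -1.76 -0.49] M [-0.308  0.53   0.117]
```

The bar has turned about 229° (31° behind the fingers, as expected), so 23° to 131° remain. I regrasp: back off, lift, wind back about 210° and lower again.

Emit:
arm_command --plan '[[[0, 0, 0, -1, 0, 0], [-0.7, 0, 0, -2, 0, 0], [-1.5, 0, 0, -3, 0, 0], [-2.2, 0, 0, -4.2, 0, 0], [-2.2, 0, 0, -5.5, 0, 0], [-2.2, 0, 0, -6.8, 0, 0], [-2.2, 0, 0, -8.1, 0, 0], [-2.2, 0, 0, -9.4, 0, 0], [-2.2, 0, 0, -10.7, 0, 0], [-2.2, 0, 0, -12, 0, 0]]]'

```text
time_s: 13.95
position: [0.5456, -0.1514, 0.2982]
tool_rot: [[0.0, 0.038, -0.999], [-0.0, -0.999, -0.038], [-1.0, 0.0, -0.0]]
ft_force: [-0.1, 0.3, -0.3]
grip_width: 0.0597
```

Emit:
arm_command --plan '[[[0, 0, 0, -1.3, 0, 0], [0, 0, 0, -2.6, 0, 0], [0, 0, 0, -3.9, 0, 0], [0, 0, 0, -5.2, 0, 0], [0, 0, 0, -6.5, 0, 0], [0, 0, 0, -7.8, 0, 0], [0, 0, 0, -9.1, 0, 0], [0, 0, 0, -10.4, 0, 0], [0, 0, 0, -11.7, 0, 0], [0, 0, 0, -13, 0, 0]]]'

```text
time_s: 14.95
position: [0.5456, -0.1514, 0.2982]
tool_rot: [[0.0, 0.985, -0.171], [0.0, -0.171, -0.985], [-1.0, 0.0, -0.0]]
ft_force: [0.2, 0.5, -0.5]
grip_width: 0.0599
```

Emit:
arm_command --plan '[[[0, 0, 0, -1.3, 0, 0], [0, 0, 0, -2.6, 0, 0], [0, 0, 0, -3.9, 0, 0], [0, 0, 0, -5.2, 0, 0], [0, 0, 0, -6.5, 0, 0], [0, 0, 0, -7.8, 0, 0], [0, 0, 0, -9.1, 0, 0], [0, 0, 0, -10.4, 0, 0], [0, 0, 0, -11.7, 0, 0], [0, 0, 0, -11.7, 0, 0]]]'

```text
time_s: 15.95
position: [0.5456, -0.1514, 0.2982]
tool_rot: [[0.0, 0.499, 0.867], [0.0, 0.867, -0.499], [-1.0, 0.0, 0.0]]
ft_force: [-0.1, -1.1, -0.5]
grip_width: 0.0602
```

```bash
python3 -c "
from h import *
need((.5455,-.1515,.243),60)"
```

```text
t 15.95 pos [ 0.5456 -0.1514  0.2982] az 60.08 q6 -87.6 w 0.0602
shift [ 2.21 -0.01 -0.  ] turn 0.01 tilt z of x [ 2.e-04  1.e-04 -1.e+00]
F [-0.08 -1.12 -0.51] M [0.019 0.026 0.028]
```

Emit:
arm_command --plan '[[[0.6, 0, 0, 0, 0, 0], [1.2, 0, 0, 0, 0, 0], [1.7, 0, 0, 0, 0, 0], [2.2, 0, 0, 0, 0, 0], [2.2, 0, 0, 1.2, 0, 0], [2.2, 0, 0, 2.4, 0, 0], [2.2, 0, 0, 3.6, 0, 0], [2.2, 0, 0, 4.8, 0, 0], [2.2, 0, 0, 5.6, 0, 0], [2.2, 0, 0, 6.2, 0, 0]]]'

```text
time_s: 16.95
position: [0.5456, -0.1514, 0.2431]
tool_rot: [[0.0, 0.925, 0.38], [0.0, 0.38, -0.925], [-1.0, 0.0, 0.0]]
ft_force: [0.9, -0.3, 0.0]
grip_width: 0.0597
```

Emit:
arm_command --plan '[[[0, 0, 0, 0.5, 0, 0], [0, 0, 0, 1, 0, 0], [0, 0, 0, 1.5, 0, 0], [0, 0, 0, 2, 0, 0], [0, 0, 0, 2.5, 0, 0], [0, 0, 0, 3, 0, 0]]]'

```text
time_s: 17.55
position: [0.5456, -0.1522, 0.2432]
tool_rot: [[0.0, 0.997, 0.077], [-0.002, 0.077, -0.997], [-1.0, 0.0, 0.002]]
ft_force: [-0.8, -3.8, -0.8]
grip_width: 0.0594
```

```bash
python3 -c "
from h import *
for i in range(3):
  need((.5455,-.1515,.243),0);get_image('wrist')"
```

```text
t 17.55 pos [ 0.5456 -0.1522  0.2432] az 4.42 q6 -31.9 w 0.0594
shift [ 0.01 -0.   -0.03] turn 0.74 tilt z of x [ 2.0e-04 -1.5e-03 -1.0e+00]
F [-0.78 -3.76 -0.79] M [-0.598  0.072  0.265]
t 17.6 pos [ 0.5456 -0.1522  0.2432] az 4.28 q6 -31.8 w 0.0601
shift [ 0.01 -0.   -0.03] turn 0.71 tilt z of x [ 2.0e-04 -1.5e-03 -1.0e+00]
F [-0.05 -4.26 -0.04] M [-0.546  0.034  0.191]
t 17.65 pos [ 0.5456 -0.1521  0.2432] az 4.54 q6 -32.1 w 0.0597
shift [ 0.01 -0.   -0.02] turn 0.76 tilt z of x [ 2.0e-04 -1.3e-03 -1.0e+00]
F [-1.   -4.42 -0.57] M [-0.58  -0.008  0.21 ]
```

Emit:
arm_command --plan '[[[0, 0, 0, 0.16, 0, 0], [0, 0, 0, 0.32, 0, 0], [0, 0, 0, 0.48, 0, 0], [0, 0, 0, 0.64, 0, 0], [0, 0, 0, 0.8, 0, 0], [0, 0, 0, 0.96, 0, 0], [0, 0, 0, 1.12, 0, 0], [0, 0, 0, 1.28, 0, 0], [0, 0, 0, 1.44, 0, 0], [0, 0, 0, 1.6, 0, 0]]]'

```text
time_s: 18.7
position: [0.5455, -0.1522, 0.2432]
tool_rot: [[0.0, 0.996, -0.087], [-0.002, -0.087, -0.996], [-1.0, 0.0, 0.002]]
ft_force: [-1.1, -5.8, 0.5]
grip_width: 0.0596
```

```bash
cat > m.py <<'E'
from h import *
for i in range(3):
    s=sensors.observe();R=s["tool_rot"]
    print(round(s["time_s"],2),np.round(s["position"],4),"az",round(np.degrees(np.arctan2(R[1,1],R[0,1])),2),"F",np.round(s["ft_force"],1),"Mz",round(s["wrist_torque"][2],3),"j6",round(s["joint_efforts"][5],3))
    if i<2:get_image("top")
E
python3 m.py
```

```text
18.7 [ 0.5455 -0.1522  0.2432] az -4.96 F [-1.1 -5.8  0.5] Mz 0.233 j6 0.037
18.75 [ 0.5455 -0.1522  0.2432] az -5.01 F [-0.9 -6.9  0.3] Mz 0.237 j6 0.211
18.8 [ 0.5455 -0.1522  0.2432] az -4.95 F [-1.6 -5.8  0.1] Mz 0.259 j6 0.381
```

Emit:
arm_command --plan '[[[0, 0, 0, 0.16, 0, 0], [0, 0, 0, 0.32, 0, 0], [0, 0, 0, 0.48, 0, 0], [0, 0, 0, 0.64, 0, 0], [0, 0, 0, 0.8, 0, 0], [0, 0, 0, 0.96, 0, 0], [0, 0, 0, 1.12, 0, 0], [0, 0, 0, 1.28, 0, 0], [0, 0, 0, 1.44, 0, 0], [0, 0, 0, 1.6, 0, 0]]]'

```text
time_s: 19.8
position: [0.5454, -0.1524, 0.2432]
tool_rot: [[-0.0, 0.968, -0.252], [-0.002, -0.252, -0.968], [-1.0, 0.0, 0.002]]
ft_force: [-1.5, -7.3, 0.0]
grip_width: 0.0599
```

```bash
python3 m.py
```

```text
19.8 [ 0.5454 -0.1524  0.2432] az -14.57 F [-1.5 -7.3  0. ] Mz 0.272 j6 0.037
19.85 [ 0.5454 -0.1524  0.2432] az -14.62 F [-1.6 -6.5  0.2] Mz 0.27 j6 0.212
19.9 [ 0.5454 -0.1523  0.2432] az -14.56 F [-2.1 -6.7  0.2] Mz 0.206 j6 0.383
```

Emit:
arm_command --plan '[[[0, 0, 0, 0.16, 0, 0], [0, 0, 0, 0.32, 0, 0], [0, 0, 0, 0.48, 0, 0], [0, 0, 0, 0.64, 0, 0], [0, 0, 0, 0.8, 0, 0], [0, 0, 0, 0.96, 0, 0], [0, 0, 0, 1.12, 0, 0], [0, 0, 0, 1.28, 0, 0], [0, 0, 0, 1.44, 0, 0], [0, 0, 0, 1.6, 0, 0]]]'

```text
time_s: 20.9
position: [0.5453, -0.1525, 0.2432]
tool_rot: [[-0.001, 0.912, -0.41], [-0.002, -0.41, -0.912], [-1.0, 0.0, 0.002]]
ft_force: [-3.5, -7.2, -0.8]
grip_width: 0.0595
```

```bash
python3 m.py
```

```text
20.9 [ 0.5453 -0.1525  0.2432] az -24.18 F [-3.5 -7.2 -0.8] Mz 0.293 j6 0.038
20.95 [ 0.5453 -0.1525  0.2432] az -24.23 F [-2.9 -7.2 -0.1] Mz 0.227 j6 0.212
21.0 [ 0.5453 -0.1524  0.2432] az -24.17 F [-2.  -7.4  0.2] Mz 0.227 j6 0.386
```

Emit:
arm_command --plan '[[[0, 0, 0, 0.16, 0, 0], [0, 0, 0, 0.32, 0, 0], [0, 0, 0, 0.48, 0, 0], [0, 0, 0, 0.64, 0, 0], [0, 0, 0, 0.8, 0, 0], [0, 0, 0, 0.96, 0, 0], [0, 0, 0, 1.12, 0, 0], [0, 0, 0, 1.28, 0, 0], [0, 0, 0, 1.44, 0, 0], [0, 0, 0, 1.6, 0, 0]]]'

```text
time_s: 22.0
position: [0.5452, -0.1525, 0.2432]
tool_rot: [[-0.001, 0.831, -0.556], [-0.002, -0.556, -0.831], [-1.0, 0.0, 0.002]]
ft_force: [-3.6, -7.8, -0.8]
grip_width: 0.0599
```

```bash
python3 m.py
```

```text
22.0 [ 0.5452 -0.1525  0.2432] az -33.78 F [-3.6 -7.8 -0.8] Mz 0.251 j6 0.038
22.05 [ 0.5451 -0.1525  0.2432] az -33.84 F [-2.4 -7.2 -0.4] Mz 0.219 j6 0.213
22.1 [ 0.5451 -0.1525  0.2432] az -33.77 F [-3.1 -6.7  1.6] Mz 0.247 j6 0.387
```

Emit:
arm_command --plan '[[[0, 0, 0, 0.16, 0, 0], [0, 0, 0, 0.32, 0, 0], [0, 0, 0, 0.48, 0, 0], [0, 0, 0, 0.64, 0, 0], [0, 0, 0, 0.8, 0, 0], [0, 0, 0, 0.96, 0, 0], [0, 0, 0, 1.12, 0, 0], [0, 0, 0, 1.28, 0, 0], [0, 0, 0, 1.44, 0, 0], [0, 0, 0, 1.6, 0, 0]]]'

```text
time_s: 23.1
position: [0.5449, -0.1523, 0.2431]
tool_rot: [[-0.002, 0.727, -0.687], [-0.001, -0.687, -0.727], [-1.0, -0.0, 0.002]]
ft_force: [-4.3, -5.6, 0.2]
grip_width: 0.0601
```

```bash
python3 m.py
```

```text
23.1 [ 0.5449 -0.1523  0.2431] az -43.37 F [-4.3 -5.6  0.2] Mz 0.273 j6 0.035
23.15 [ 0.5449 -0.1523  0.2431] az -43.43 F [-4.5 -7.  -0.2] Mz 0.204 j6 0.21
23.2 [ 0.5449 -0.1523  0.2431] az -43.36 F [-4.1 -6.  -0.4] Mz 0.176 j6 0.384
```

Emit:
arm_command --plan '[[[0, 0, 0, 0.16, 0, 0], [0, 0, 0, 0.32, 0, 0], [0, 0, 0, 0.48, 0, 0], [0, 0, 0, 0.64, 0, 0], [0, 0, 0, 0.8, 0, 0], [0, 0, 0, 0.96, 0, 0], [0, 0, 0, 1.12, 0, 0], [0, 0, 0, 1.28, 0, 0], [0, 0, 0, 1.44, 0, 0], [0, 0, 0, 1.6, 0, 0]]]'

```text
time_s: 24.2
position: [0.5447, -0.152, 0.243]
tool_rot: [[-0.002, 0.602, -0.798], [-0.001, -0.798, -0.602], [-1.0, -0.001, 0.002]]
ft_force: [-4.7, -5.5, 0.2]
grip_width: 0.0595
```

```bash
python3 m.py
```

```text
24.2 [ 0.5447 -0.152   0.243 ] az -52.97 F [-4.7 -5.5  0.2] Mz 0.258 j6 0.032
24.25 [ 0.5447 -0.152   0.243 ] az -53.02 F [-4.6 -5.9  1.2] Mz 0.177 j6 0.207
24.3 [ 0.5447 -0.152   0.243 ] az -52.96 F [-4.7 -4.1 -0.5] Mz 0.235 j6 0.38
```

Emit:
arm_command --plan '[[[0, 0, 0, 0.16, 0, 0], [0, 0, 0, 0.32, 0, 0], [0, 0, 0, 0.48, 0, 0], [0, 0, 0, 0.64, 0, 0], [0, 0, 0, 0.8, 0, 0], [0, 0, 0, 0.96, 0, 0], [0, 0, 0, 1.12, 0, 0], [0, 0, 0, 1.28, 0, 0], [0, 0, 0, 1.44, 0, 0], [0, 0, 0, 1.6, 0, 0]]]'

```text
time_s: 25.3
position: [0.5446, -0.152, 0.243]
tool_rot: [[-0.002, 0.461, -0.888], [-0.001, -0.888, -0.461], [-1.0, -0.0, 0.003]]
ft_force: [-5.9, -5.3, 0.2]
grip_width: 0.0597
```

```bash
python3 m.py
```

```text
25.3 [ 0.5446 -0.152   0.243 ] az -62.57 F [-5.9 -5.3  0.2] Mz 0.256 j6 0.032
25.35 [ 0.5447 -0.152   0.243 ] az -62.62 F [-4.5 -5.2  0.2] Mz 0.242 j6 0.205
25.4 [ 0.5446 -0.1518  0.243 ] az -62.55 F [-5.2 -3.6  0.3] Mz 0.196 j6 0.361
```

Emit:
arm_command --plan '[[[0, 0, 0, 0.16, 0, 0], [0, 0, 0, 0.32, 0, 0], [0, 0, 0, 0.48, 0, 0], [0, 0, 0, 0.64, 0, 0], [0, 0, 0, 0.8, 0, 0], [0, 0, 0, 0.96, 0, 0], [0, 0, 0, 1.12, 0, 0], [0, 0, 0, 1.28, 0, 0], [0, 0, 0, 1.44, 0, 0], [0, 0, 0, 1.6, 0, 0]]]'

```text
time_s: 26.4
position: [0.5445, -0.1518, 0.243]
tool_rot: [[-0.003, 0.307, -0.952], [-0.001, -0.952, -0.307], [-1.0, -0.0, 0.003]]
ft_force: [-6.3, -5.1, 0.8]
grip_width: 0.0599
```

```bash
python3 m.py
```

```text
26.4 [ 0.5445 -0.1518  0.243 ] az -72.14 F [-6.3 -5.1  0.8] Mz 0.47 j6 0.288
26.45 [ 0.5445 -0.1518  0.243 ] az -72.19 F [-6.6 -5.  -0.2] Mz 0.482 j6 0.449
26.5 [ 0.5445 -0.1518  0.243 ] az -72.13 F [-6.1 -4.6  0.3] Mz 0.452 j6 0.601
```

The torque jumped to 0.47 N·m, so the valve is at its seat. I creep on by 4.8° towards hand-tight.

Emit:
arm_command --plan '[[[0, 0, 0, 0.16, 0, 0], [0, 0, 0, 0.32, 0, 0], [0, 0, 0, 0.48, 0, 0], [0, 0, 0, 0.64, 0, 0], [0, 0, 0, 0.8, 0, 0]]]'

```text
time_s: 27.0
position: [0.5445, -0.1518, 0.243]
tool_rot: [[-0.003, 0.226, -0.974], [-0.001, -0.974, -0.226], [-1.0, -0.0, 0.003]]
ft_force: [-6.6, -5.0, 0.6]
grip_width: 0.0599
```

```bash
python3 m.py
```

```text
27.0 [ 0.5445 -0.1518  0.243 ] az -76.93 F [-6.6 -5.   0.6] Mz 0.58 j6 0.383
27.05 [ 0.5445 -0.1518  0.243 ] az -76.97 F [-6.1 -4.5  0.8] Mz 0.57 j6 0.54
27.1 [ 0.5445 -0.1518  0.243 ] az -76.92 F [-6.4 -3.5  0.4] Mz 0.534 j6 0.687
```

Emit:
arm_command --plan '[[[0, 0, 0, 0.15, 0, 0], [0, 0, 0, 0.3, 0, 0], [0, 0, 0, 0.3, 0, 0], [0, 0, 0, 0.3, 0, 0]]]'

```text
time_s: 27.5
position: [0.5445, -0.1518, 0.243]
tool_rot: [[-0.003, 0.196, -0.981], [-0.001, -0.981, -0.196], [-1.0, 0.0, 0.003]]
ft_force: [-7.1, -4.9, 0.5]
grip_width: 0.0599
```

```bash
python3 m.py
```

```text
27.5 [ 0.5445 -0.1518  0.243 ] az -78.69 F [-7.1 -4.9  0.5] Mz 0.566 j6 0.576
27.55 [ 0.5445 -0.1518  0.243 ] az -78.69 F [-6.4 -5.2 -0.3] Mz 0.558 j6 0.569
27.6 [ 0.5445 -0.1518  0.243 ] az -78.69 F [-5.9 -5.1  0.6] Mz 0.518 j6 0.568
```

Seated at about 0.6 N·m while moving. I back off, lift clear and travel to above the drain lever.

Emit:
arm_command --plan '[[[0, 0, 0, -1.2, 0, 0], [-1, 0, 0, -2.4, 0, 0], [-2, 0, 0, -2.4, 0, 0], [-3.1, 0, 0, -2.4, 0, 0], [-3.1, -1.5, 0, -3.7, 0, 0], [-3.1, -3, -0.1, -5, 0, 0], [-3.1, -4.5, -0.2, -6.3, 0, 0], [-3.1, -6, -0.3, -7.6, 0, 0], [-3.1, -7.5, -0.4, -8.9, 0, 0], [-3.1, -8.5, -0.5, -10.2, 0, 0]]]'

```text
time_s: 28.6
position: [0.5153, 0.062, 0.3209]
tool_rot: [[0.0, 0.956, -0.294], [0.001, -0.294, -0.956], [-1.0, -0.0, -0.001]]
ft_force: [-0.4, -0.0, -0.4]
grip_width: 0.0599
```

```bash
python3 -c "
from h import *
need((.5005,.138,.32),0)"
```

```text
t 28.6 pos [0.5153 0.062  0.3209] az -17.08 q6 10.8 w 0.0599
shift [ 0.04 -1.46 -2.73] turn -2.85 tilt z of x [ 1.0e-04  1.2e-03 -1.0e+00]
F [-0.36 -0.01 -0.38] M [ 0.001 -0.023 -0.034]
```

Emit:
arm_command --plan '[[[0, -0.7, -1.3, -1.3, 0, 0], [0, -1.4, -2.7, -2.6, 0, 0], [0, -1.4, -2.7, -2.8, 0, 0], [0, -1.4, -2.7, -2.8, 0, 0]]]'

```text
time_s: 29.0
position: [0.5027, 0.135, 0.3206]
tool_rot: [[-0.0, 1.0, -0.011], [0.0, -0.011, -1.0], [-1.0, -0.0, -0.0]]
ft_force: [0.2, -0.1, 0.2]
grip_width: 0.06
```

```bash
python3 - <<'E'
from h import *
need((.5005,.138,.21),0)
d=get_image("wrist");t=get_image("top");cv2.imwrite('pics/w6.png',cv2.resize(d['img'][:,:,::-1],(800,600)))
for q in[(.5005,.138,.22),(.5013,.0825,.22)]:print(fproj(d,q))
cv2.imwrite("pics/t6.png",cv2.resize(t["img"][80:210,200:400,::-1],(800,520),interpolation=3))
E
```

```text
t 29.0 pos [0.5027 0.135  0.3206] az -0.63 q6 2.6 w 0.06
shift [ 4.43 -0.09 -0.12] turn -0.1 tilt z of x [-2.e-04  3.e-04 -1.e+00]
F [ 0.17 -0.08  0.17] M [-0.045 -0.001 -0.015]
(np.float64(398.13230535021194), np.float64(283.8532264945043))
(np.float64(400.6940159152355), np.float64(373.45454588831745))
```

View pics/w6.png

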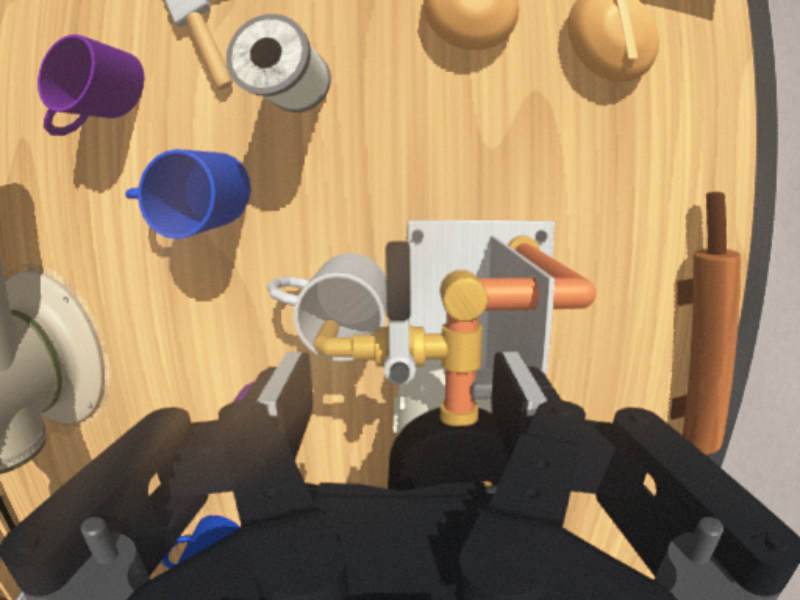

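Wrist view: the sleeve at (398,280) and stem at (399,370) match the projections, and the fingers straddle the lever centrally. The jug stands under the spout at (330,330). I narrow the jaws, lower around the sleeve and grip lightly.

Emit:
arm_command --plan '[[[1, -0.1, -0.1, 0, 0, 0], [2, -0.1, -0.1, 0, 0, 0], [3, -0.1, -0.1, 0, 0, 0], [3.5, -0.1, -0.1, 0, 0, 0], [4, -0.1, -0.1, 0, 0, 0], [4.4, -0.1, -0.1, 0, 0, 0], [4.8, -0.1, -0.1, 0, 0, 0], [4.8, -0.1, -0.1, 0, 0, 0]]]' --jaw 0.55 --newtons 25

```text
time_s: 29.9
position: [0.5002, 0.1363, 0.1995]
tool_rot: [[-0.002, 1.0, -0.013], [-0.0, -0.013, -1.0], [-1.0, -0.002, 0.0]]
ft_force: [0.2, 0.1, 0.4]
grip_width: 0.0385
```

Emit:
arm_command --plan '[[[0, 0, 0, 0, 0, 0], [0, 0, 0, 0, 0, 0], [0, 0, 0, 0, 0, 0], [0, 0, 0, 0, 0, 0], [0, 0, 0, 0, 0, 0], [0, 0, 0, 0, 0, 0]]]' --jaw 1

```text
time_s: 30.5
position: [0.5006, 0.1367, 0.2012]
tool_rot: [[0.001, 1.0, -0.012], [-0.0, -0.012, -1.0], [-1.0, 0.001, 0.0]]
ft_force: [-2.7, -2.2, 5.0]
grip_width: 0.0128
```

```bash
python3 - <<'E'
from h import *
need((.5005,.138,.2),0)
d=get_image("wrist");cv2.imwrite('pics/w7.png',cv2.resize(d['img'][:,:,::-1],(800,600)))
s=sensors.observe();R=s["tool_rot"];p=s["position"];c=np.array([.5013,.0825])
from scipy.spatial.transform import Rotation as Ro
for th in range(0,97,8):
    z=Ro.from_euler("z",th,degrees=True).as_matrix();d3=np.r_[c,p[2]]+z@(p-np.r_[c,p[2]])-p
    print(th,np.round(d3@R/.025,2),round(-th/6,2))
E
```

```text
t 30.5 pos [0.5006 0.1367 0.2012] az -0.68 q6 2.9 w 0.0128
shift [ 0.05 -0.01 -0.05] turn -0.11 tilt z of x [ 8.e-04 -2.e-04 -1.e+00]
F [-2.74 -2.23  5.01] M [-0.245  0.411  0.107]
0 [0. 0. 0.] 0.0
8 [-0.   -0.3   0.03] -1.33
16 [-0.  -0.6  0.1] -2.67
24 [-0.   -0.88  0.21] -4.0
32 [-0.   -1.14  0.36] -5.33
40 [-0.   -1.38  0.54] -6.67
48 [-0.   -1.59  0.76] -8.0
56 [-0.   -1.78  1.  ] -9.33
64 [-0.   -1.92  1.27] -10.67
72 [-0.   -2.03  1.55] -12.0
80 [-0.   -2.09  1.84] -13.33
88 [-0.   -2.12  2.15] -14.67
96 [-0.   -2.1   2.45] -16.0
```

View pics/w7.png

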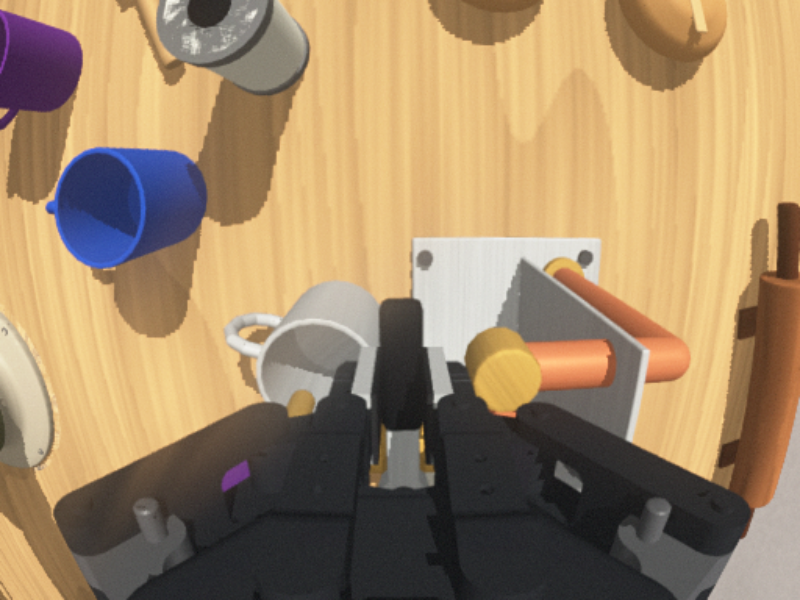

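Wrist view: both pads hold the black sleeve at (400,360), width 12.8 mm. I swing it along the arc to open.

Emit:
arm_command --plan '[[[0, -0.3, 0.03, -1.33, 0, 0], [0, -0.6, 0.1, -2.67, 0, 0], [0, -0.88, 0.21, -4, 0, 0], [0, -1.14, 0.36, -5.33, 0, 0], [0, -1.38, 0.54, -6.67, 0, 0], [0, -1.59, 0.76, -8, 0, 0], [0, -1.78, 1, -9.33, 0, 0], [0, -1.92, 1.27, -10.67, 0, 0], [0, -2.03, 1.55, -12, 0, 0], [0, -2.09, 1.84, -13.33, 0, 0]]]'

```text
time_s: 31.55
position: [0.4478, 0.0923, 0.2012]
tool_rot: [[0.001, 0.18, 0.984], [0.002, 0.984, -0.18], [-1.0, 0.003, 0.001]]
ft_force: [-1.2, 5.8, 5.6]
grip_width: 0.0128
```

```bash
cat > arc.py <<'E'
from h import *
from scipy.spatial.transform import Rotation as Ro
need((.4465,.0825,.2),90)
s=sensors.observe();R=s["tool_rot"];p=s["position"];c=np.array([.5013,.0825])
print("lever angle",np.degrees(np.arctan2(*(p[:2]-c)[::-1]))-90)
for th in(2,4,6,8,10,12):
    z=Ro.from_euler("z",th,degrees=True).as_matrix();d3=np.r_[c,p[2]]+z@(p-np.r_[c,p[2]])-p
    print(th,np.round(d3@R/.025,2),round(-th/6,2))
E
python3 arc.py
```

```text
t 31.55 pos [0.4478 0.0923 0.2012] az 79.64 q6 -83.0 w 0.0128
shift [ 0.05 -0.39  0.02] turn -1.73 tilt z of x [ 0.0013  0.0024 -1.    ]
F [-1.23  5.78  5.6 ] M [0.913 0.127 0.011]
lever angle 79.66663269021268
2 [-0.   -0.08  0.  ] -0.33
4 [-0.   -0.15  0.01] -0.67
6 [-0.   -0.23  0.01] -1.0
8 [-0.   -0.3   0.02] -1.33
10 [-0.   -0.38  0.03] -1.67
12 [-0.   -0.45  0.05] -2.0
```

Emit:
arm_command --plan '[[[0, -0.15, 0.01, -0.67, 0, 0], [0, -0.25, 0.01, -1.1, 0, 0], [0, -0.34, 0.02, -1.5, 0, 0], [0, -0.4, 0.03, -1.75, 0, 0], [0, -0.4, 0.03, -1.75, 0, 0], [0, -0.4, 0.03, -1.75, 0, 0]]]'

```text
time_s: 32.15
position: [0.447, 0.0827, 0.2012]
tool_rot: [[0.002, 0.003, 1.0], [0.003, 1.0, -0.003], [-1.0, 0.003, 0.002]]
ft_force: [-1.0, 7.1, 5.4]
grip_width: 0.0129
```

```bash
python3 arc.py
```

```text
t 32.15 pos [0.447  0.0827 0.2012] az 89.81 q6 -94.5 w 0.0129
shift [ 0.05 -0.01 -0.02] turn -0.03 tilt z of x [ 0.0018  0.0029 -1.    ]
F [-0.99  7.11  5.39] M [1.212 0.162 0.068]
lever angle 89.80357784781316
2 [-0.   -0.08  0.  ] -0.33
4 [-0.   -0.15  0.01] -0.67
6 [-0.   -0.23  0.01] -1.0
8 [-0.   -0.3   0.02] -1.33
10 [-0.   -0.38  0.03] -1.67
12 [-0.   -0.45  0.05] -2.0
```

Measured lever angle is 89.8°. I release with a small opening and lift straight up.

Emit:
arm_command --plan '[[[0, 0, 0, 0, 0, 0], [0, 0, 0, 0, 0, 0], [0, 0, 0, 0, 0, 0], [0, 0, 0, 0, 0, 0], [-0.5, 0, 0, 0, 0, 0], [-1.2, 0, 0, 0, 0, 0], [-2.2, 0, 0, 0, 0, 0], [-3.2, 0, 0, 0, 0, 0], [-4.2, 0, 0, 0, 0, 0], [-5, 0, 0, 0, 0, 0]]]' --jaw 0.55

```text
time_s: 33.15
position: [0.4467, 0.0814, 0.327]
tool_rot: [[0.001, 0.004, 1.0], [-0.0, 1.0, -0.004], [-1.0, -0.0, 0.001]]
ft_force: [1.2, -0.3, 1.0]
grip_width: 0.0385
```

Emit:
arm_command --plan '[[[-1, 0, -1.5, 0, 0, 0], [-1.5, 0, -3, 0, 0, 0], [-1.5, 0, -4.5, 0, 0, 0], [-1.5, 0, -5, 0, 0, 0], [-1.5, 0, -5, 0, 0, 0]]]'

```text
time_s: 33.65
position: [0.3208, 0.0819, 0.3635]
tool_rot: [[0.002, 0.004, 1.0], [-0.0, 1.0, -0.004], [-1.0, -0.0, 0.002]]
ft_force: [0.5, 0.3, -0.8]
grip_width: 0.0387
```

```bash
python3 - <<'E'
from h import *
s=sensors.observe();print(s["time_s"],s["position"],s["ft_force"])
a=get_image("top");b=get_image("scene")
x=cv2.resize(a["img"][95:205,200:370,::-1],None,fx=3.6,fy=3.6,interpolation=3);y=cv2.resize(b["img"][195:275,180:310,::-1],None,fx=2.4,fy=2.4,interpolation=3)
o=np.zeros((x.shape[0]+y.shape[0],x.shape[1],3),np.uint8);o[:x.shape[0]]=x;o[x.shape[0]:,:y.shape[1]]=y;cv2.imwrite("pics/f8.png",o);print(o.shape)
E
```

```text
33.65 [0.32082861 0.08193177 0.36354479] [ 0.46553954  0.32938613 -0.83598847]
(588, 612, 3)
```

View pics/f8.png

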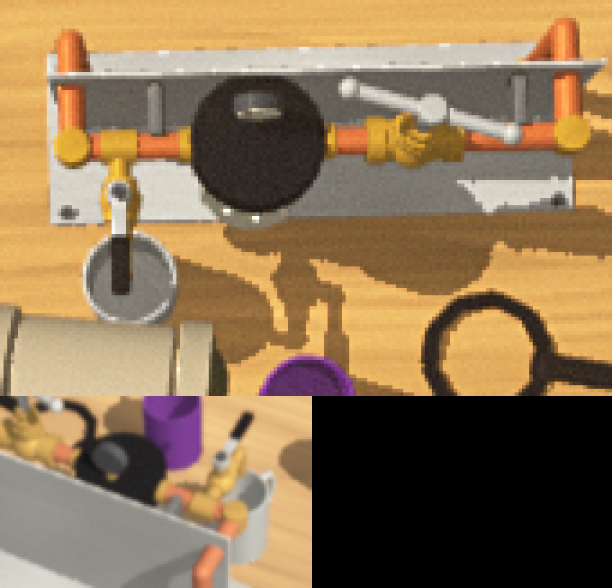

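The final picture shows the lever pointing straight at the robot, with its stem at (119,190) and tip at (121,293). The jug is upright under it at (130,278), and the tee rests with its balls at (347,88) and (515,134). I hand in.

```bash
python3 -c "
from rig import workorder
print(workorder.close_job())"
```

```text
the job is handed in; nothing more can be done
None
```

I wound the stop valve shut, opened the drain cock, let go and handed the job in. The arm was clear at about 34 s of the 72 s allowed, and no verdict was reported.

- **Stop valve:** I turned the T-handle clockwise about 325° in two strokes, with the open fingers straddling the bar. The torque jumped from 0.25 to 0.47 N·m at the seat. I went on about 6.5° to a peak of about 0.58 N·m, roughly 0.1 to 0.15 rad past the seat by that torque, short of the 0.85 N·m that counts as forced.
- **Drain cock:** With the valve shut, I gripped the lever sleeve and swung it to a measured 89.8°. The last picture shows it pointing straight at the robot.
- **Jug:** It stands upright and unmoved. From the first measurement its centre is about 4 mm from the spout.

**What disagreed:**
- **Fingertip reach:** the open fingertips stood about 35 to 45 mm farther back than the stated 25 mm ahead of the TCP. My first sweep passed over the bar without touching it, and I had to lower about 30 mm more.
- **T-handle angle:** the last picture puts the bar about 4° from the angle worked out from the tool. I put that down to pixel-reading error.

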